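# Set the angle jig's stay on its peg

### The arm

A 6-joint arm with a two-finger parallel gripper is mounted at the origin on a cart in front of the work surface, level with it; the furniture and walls round the work are solid. World frame = base frame: x ahead of the robot, y to its left, z up, the work surface at z = 0. Lengths are in m, angles in rad, forces in N, time in s.
With the tool pointing down it reaches from about 0.3 to 0.875 m from the base axis. Payload 6.4 kg.
Tool frame: the origin (TCP) lies at the very end of the fingers, on their centre line; the grasp point (between the pads) lies 19 mm behind it; z points along the fingers, y is the line along which they close (so a half turn about z gives the same grasp; the last joint's range is limited). The gripper opens to 85 mm and grips with 20 to 120 N. Pads are 22 mm wide; open, the fingers measure 114 mm over their backs; the gripper's body (76 mm by 85 mm) begins 54 mm behind the grasp point. The pads swing forward as they close: fully open they stand 13 mm farther back than shut.
Start: joints at [0.998, 0.181, 1.607, -0, 1.354, -0.206], TCP at [0.206, 0.537, 0.194] pointing down, gripper open.
Joint ranges: [-2.99, 2.99], [-0.89, 2.07], [0.3, 2.58], [-1.14, 4.28], [0, 2.63], [-3.12, 3.12]. Speed limits (rad/s): [2.57, 2.57, 3.01, 3.14, 3.14, 3.14].

### API

Orientations are given as a unit quaternion [w, x, y, z].
In Python, from bench import ctrl, camera, calibration, order, outline_of gives the robot as it stands.
- The arm moves only by the tool move_arm, never from a script. Its argument "series" is a list that holds one entry, the list of rows, each a list of 5 numbers: the opening, from 0 (shut) to 1 (fully open), then the shift along the tool's x, y, z in mm, then the turn about the tool's z in rad. A call has exactly 10 rows; each row is the pose to reach, as a shift and turn from the pose commanded when the call began, along the tool's axes at that moment; what a row does not reach only later rows make up. A row lasts 1/12 s, in which the tool goes at most 41.7 mm and 7.16 degrees, less where a joint would pass 70% of its speed; a pose out of reach is approached as far as the arm can. A call with a gripper value outside its range is refused whole. The fingers move at their own pace and stop on an object; the grip force is fixed at half the most. Time passes only in rows, so rows that repeat a pose let the fingers close, or fill a call up. It gives the time, the measured TCP pose, the force, the opening and the grip force at its end, in the units of the state.
- ctrl.get_obs(): the state, without advancing time (a new reading comes with each control period).
- camera(name): name is "scene" or "top" or "wrist"; returns (picture, depth): 400x640x3 uint8, blue, green, red; 400x640 float32, m along the optical axis (not along the pixel's ray), 0 where there is no reading.
- calibration(name): a dict with "intrinsics" (3x3 intrinsics, pixels), "rvec" (rotation vector, rad) and "tvec" (3), from world to camera coordinates, as OpenCV has them. Camera axes: x right, y down, z forward; pixel columns grow to the right and rows downward; lengths in m; the calibration is good to about 2 mm. A picture is of the moment at which its call begins: read the wrist's pose just before it. calibration takes no time and is no camera call; for the wrist camera it gives the pose at the moment of the call.
- order.hand_in(): hands the job in; it is judged then, once.
Trained networks look in the newest picture that a camera, given by its name, has taken for a name from the list of things; names that differ only in an ending like _2 or _b are one class to them, and where a whole thing is asked for, a point or a joint stands for the part that bears it (a point fixed in the world has none). Each returns a list of dicts, best first, with "conf" (0 to 1); they miss things now and then, are a little off and sometimes report something else, mostly with a low value. They report only what shows in the picture. A call takes as long as a camera call.
- outline_of(target, camera): "region" (400x640 bool, what is visible of it) and "bbox" ([centre column, centre row, width, height] in pixels, round what is visible of it).
The state is a dict: "time_s": time; "q": joint angles; "dq": joint speeds; "joint_efforts": joint torques, N m; "eef_pos": TCP position; "eef_rot": TCP orientation; "wrist_force": force on the tool from outside, world axes, zero at the start; "torque": the same for the moment, N m; "opening": opening from 0.0 (shut) to 1.0 (fully open); "grasp_force": force on a finger pad.
Only numpy, scipy, OpenCV 4.12 (cv2) and the standard library are available. Lean on these libraries where they do the work, as an engineer would, in place of code of your own. Each camera call takes 0.05 s, during which the arm holds its last target. There are 200 camera calls.

### The job

Set the angle jig on the bench to its middle opening: take the stay arm by its black knob, lift it clear of the peg, bring it across and drop the hole with the yellow ring (not the red or blue one) over the brass peg on the jig's far rail, so that the arm lies flat and fully down, then let go of the knob. Mind the black pipe stands about 0.4 m tall on both sides of the jig: reach in over them.

Things in the scene. Friction and masses are not known exactly. Their poses are not given: they have to be found in the camera images.
- jig: Fixed plywood angle jig 175x205x15, rail along its far edge. Origin on the bench under the rail; x to the near edge, y to the robot's right along the rail. Fence: hinged at (0,-90), swings to +x, carries an upright pin 150 from the hinge, top 106 above the bench. The grey stay arm turns on that pin and lifts up to 40 on it. In the goal state the pin is at (110,12), the knob at (-69,90). All in mm.
- knob (a point): Black upright knob on the arm's free end: 26 mm diameter, 42 mm tall, 195 mm from the pin. Point on its axis, 16 mm below its top and 26 mm above the arm (79 mm above the bench at the start); grip here from above, any yaw. y axis: along the arm from knob to pin. Moving the knob sideways swings arm and fence lightly together; both stay where left, and the raised arm (0.2 kg) sinks when released.
- hole_yellow (a point): Yellow-ringed middle hole of the arm, 120 mm from the pin; the red one is 40 mm nearer the pin, the blue one 40 mm nearer the knob. All 24 mm wide, right through. Point: hole centre at the arm's underside. Arm: level flat bar 40 mm wide, 6 mm thick, at the start fully down (underside 47 mm above the bench) and folded to the hinge's side of the peg.
- peg (a point): Fixed brass peg on the jig's far rail, 60 mm to the right of the jig's origin: 12 mm diameter, 18 mm tall, upper half tapered to 4 mm, on a 30 mm steel collar. Point: the peg's foot on the collar, 47 mm above the bench, level with the arm's underside when down. To pass over the peg the arm must be lifted more than 18 mm.

How it is judged:
By the outcome, as a careful person would: the job done as asked, in the order asked, and still so for the second after the job is handed in, with the robot touching nothing.
It also fails if it takes over 38 s, if anything falls off the work surface, if the arm or the gripper's body presses on something with over 40 N, if the wrist force passes 120 N, or if a joint passes its speed limit or range.

## Working session

There is one attempt and no reset: what is moved stays moved. The work goes in short steps, Python scripts to look and compute and a tool call to move; the robot and the scene stay as the last step left them, time stands still between calls to the robot, and variables do not carry over. Pictures are saved under pics/ and viewed, at most 10 in all, crops included, and the job is handed in when it is done.

Besides the shell and the picture viewer there is one more tool, called after ">>>" as a command line: name --argument value ..., lists and objects as JSON in quotes. move_arm: Moves the arm, as the interface text tells. Its arguments: {"type":"object","properties":{"series":{"type":"array","items":{"type":"array","items":{"type":"array","items":{"type":"number"}}}}},"required":["series"]}

```bash
mkdir -p pics; cat > h.py <<'E'
import numpy as np, cv2
from bench import ctrl, camera, calibration, order, outline_of
from scipy.spatial.transform import Rotation as R
def cam(name):
    c=calibration(name); K=np.array(c["intrinsics"]); Rm=cv2.Rodrigues(np.array(c["rvec"],float))[0]; t=np.array(c["tvec"],float).ravel()
    return K,Rm,t
def world(name,d,mask=None,c=None):
    K,Rm,t=c or cam(name)
    v,u=np.nonzero((d>0) if mask is None else (mask&(d>0)))
    z=d[v,u]; p=np.stack([(u-K[0,2])/K[0,0]*z,(v-K[1,2])/K[1,1]*z,z],1)
    return (p-t)@Rm
def onplane(c,u,v,h):
    K,Rm,t=c; o=-Rm.T@t; r=Rm.T@np.array([(u-K[0,2])/K[0,0],(v-K[1,2])/K[1,1],1]); return o+r*(h-o[2])/r[2]
def proj(c,P):
    K,Rm,t=c; p=K@(Rm@np.asarray(P,float)+t); return p[:2]/p[2]
def pose():
    o=ctrl.get_obs(); q=o["eef_rot"]; return o,np.array(o["eef_pos"]),R.from_quat([q[1],q[2],q[3],q[0]]).as_matrix()
E
python3 - <<'E'
from h import *
o,p,M=pose(); print(p,M.round(3),o["time_s"],o["opening"])
ims=[]
for n in ("scene","top"):
    im,d=camera(n); ims.append(im); c=cam(n); print(n,"cam at",(-c[1].T@c[2]).round(3))
    cv2.imwrite(f"pics/{n}0.png",im)
    for th in ("jig","knob","hole_yellow","peg"):
        for r in outline_of(th,n)[:2]:
            P=world(n,d,r["region"],c); print(th,round(r["conf"],2),np.round(r["bbox"]),np.median(P,0).round(3) if len(P) else None, P[:,2].max().round(3) if len(P) else None)
E
```

```text
[0.20584122 0.53620669 0.19306206] [[-0.933  0.359 -0.001]
 [ 0.359  0.933 -0.002]
 [ 0.    -0.002 -1.   ]] 0.0 1.0050030030421033
scene cam at [0.642 0.576 0.818]
jig 0.71 [345. 204. 128.  93.] [0.424 0.186 0.017] 0.108
knob 0.84 [333. 198. 100.  41.] [0.467 0.175 0.053] 0.098
top cam at [0.447 0.198 0.911]
jig 0.57 [319. 239.  98. 120.] [0.416 0.174 0.016] 0.109
knob 0.66 [322. 231.  18. 104.] [0.467 0.172 0.053] 0.098
hole_yellow 0.64 [322. 232.  16. 108.] [0.461 0.172 0.053] 0.106
```

```bash
python3 - <<'E'
import cv2
a=cv2.imread("pics/top0.png"); b=cv2.imread("pics/scene0.png")
cv2.imwrite("pics/t1.png",cv2.resize(a[150:330,210:430],None,fx=3.3,fy=3.3,interpolation=cv2.INTER_CUBIC))
cv2.imwrite("pics/s1.png",cv2.resize(b,(800,500)))
E
```

```text
(no output)
```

View pics/t1.png

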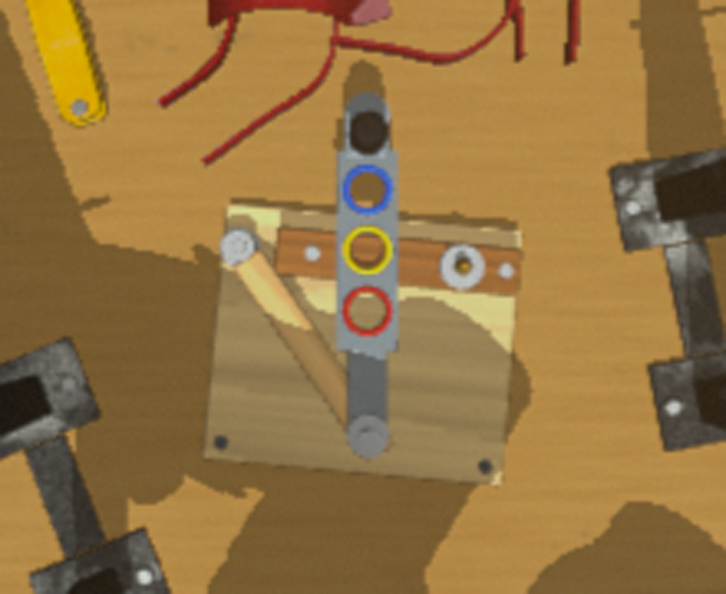

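View pics/s1.png

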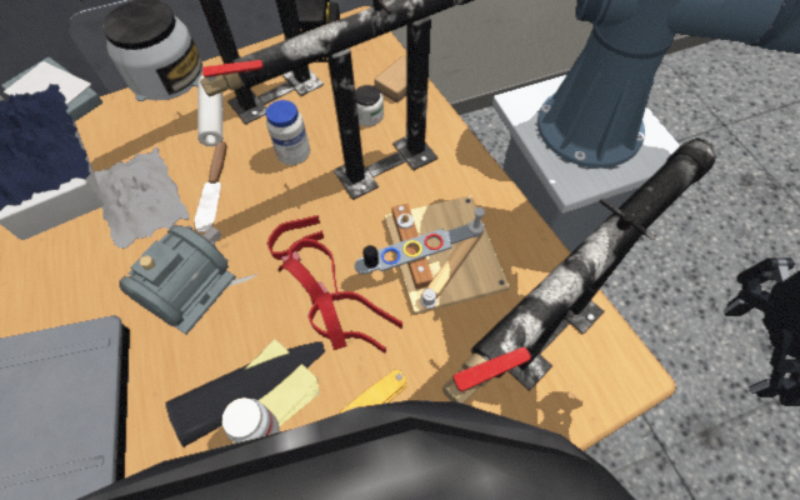

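The top view shows the knob at full-picture pixel (322,190), the yellow hole at (321,226), the pin at (321,282) and the peg at (350,231). The pipe stands are on both sides of the jig. Next I'll get positions and the pipe map.

```bash
python3 - <<'E'
from h import *
c=cam("top"); f=lambda x,y:(210+x/3.3-.35,150+y/3.3-.35)
for n,x,y,h in (("knobtop",369,131,.095),("blue",367,190,.053),("yellow",367,250,.053),("red",367,310,.053),("pin",367,436,.106),("pegtop",464,266,.065),("collar",462,267,.047),("hinge",238,245,.05)):
    print(n,onplane(c,*f(x,y),h).round(4))
im,d=camera("top"); im2,d2=camera("scene")
P=np.vstack([world("top",d),world("scene",d2)])
for lo,hi in((.15,.3),(.3,.5)):
    Q=P[(P[:,2]>lo)&(P[:,2]<hi)&(P[:,0]>0.1)&(P[:,0]<.9)&(abs(P[:,1])<.8)]
    H=np.histogram2d(Q[:,0],Q[:,1],bins=[np.arange(.1,.91,.05),np.arange(-.4,.81,.05)])[0]
    print(lo,hi,"cols y",-.4,"..",.8)
    for i,r in enumerate(H): print(round(.1+.05*i,2),"".join("#" if k>5 else "." for k in r[::-1]),"(left=+y)")
    print(Q[:,2].max())
cv2.imwrite("pics/t2.png",im)
im,d=camera("wrist")
E
```

```text
knobtop [0.5466 0.1711 0.095 ]
blue [0.5124 0.1713 0.053 ]
yellow [0.4728 0.1716 0.053 ]
red [0.4334 0.172  0.053 ]
pin [0.3577 0.1742 0.106 ]
pegtop [0.4617 0.109  0.065 ]
collar [0.4613 0.1085 0.047 ]
hinge [0.4767 0.2568 0.05  ]
0.15 0.3 cols y -0.4 .. 0.8
0.1 ...............##....... (left=+y)
0.15 .....##................. (left=+y)
0.2 ...##.#.##.............. (left=+y)
0.25 ........##.............. (left=+y)
0.3 ........................ (left=+y)
0.35 .......##........#...... (left=+y)
0.4 ........................ (left=+y)
0.45 ................#....... (left=+y)
0.5 ................##....## (left=+y)
0.55 ######.................. (left=+y)
0.6 ######................#. (left=+y)
0.65 ######...............##. (left=+y)
0.7 ..####.................. (left=+y)
0.75 ######.................. (left=+y)
0.8 .##..................... (left=+y)
0.85 .............##......... (left=+y)
0.2999945002867442
0.3 0.5 cols y -0.4 .. 0.8
0.1 .........#.....##....... (left=+y)
0.15 .....##.###............. (left=+y)
0.2 ...####.##.............. (left=+y)
0.25 .......###.......##..... (left=+y)
0.3 .......###.......##..... (left=+y)
0.35 .......##.......##...... (left=+y)
0.4 ......###.......##...... (left=+y)
0.45 ......##........##...... (left=+y)
0.5 ......##........##...... (left=+y)
0.55 ......#.........##...... (left=+y)
0.6 ...#...........##.....#. (left=+y)
0.65 ..##...........##....##. (left=+y)
0.7 ...#............#....#.. (left=+y)
0.75 .....................#.. (left=+y)
0.8 .....................#.. (left=+y)
0.85 ........................ (left=+y)
0.4001200135459647
```

View pics/t2.png

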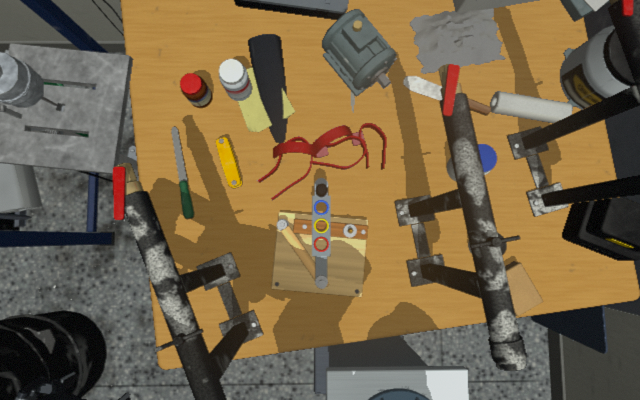

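The full top view shows the pipe tops running along both sides, at y≈0.3 to 0.47 on the left and y≈-0.05 on the right, with the jig between them at rows 180–295. I'll go up first, then cross over the left pipe.

>>> move_arm --series '[[[1, 0, 0, -35, 0], [1, 0, 0, -70, 0], [1, 0, 0, -105, 0], [1, 0, 0, -140, 0], [1, 0, 0, -175, 0], [1, 0, 0, -210, 0], [1, 0, 0, -245, 0], [1, 0, 0, -280, 0], [1, 0, 0, -300, 0], [1, 0, 0, -300, 0]]]'

```text
time_s: 1.48
eef_pos: [0.2067, 0.5376, 0.5003]
eef_rot: [0.002, 0.182, 0.983, 0.005]
wrist_force: [0.2, 0.9, 1.2]
opening: 1.002
grasp_force: 0.0
```

>>> move_arm --series '[[[1, -34, -17, 0, 0], [1, -68, -33, 0, 0], [1, -102, -50, 0, 0], [1, -136, -66, 0, 0], [1, -170, -83, 0, 0], [1, -204, -99, 0, 0], [1, -238, -116, 0, 0], [1, -272, -132, 0, 0], [1, -306, -149, 0, 0], [1, -340, -165, 0, 0]]]'

```text
time_s: 2.32
eef_pos: [0.4652, 0.2591, 0.4932]
eef_rot: [-0.0, 0.182, 0.983, -0.0]
wrist_force: [0.5, 0.4, 0.3]
opening: 1.001
grasp_force: 0.0
```

>>> move_arm --series '[[[1, -36, -18, 0, 0], [1, -72, -36, 0, 0], [1, -107, -53, 0, 0], [1, -107, -53, 30, 0], [0.8, -107, -53, 65, 0], [0.7, -107, -53, 100, 0], [0.6, -107, -53, 135, 0], [0.6, -107, -53, 170, 0], [0.6, -107, -53, 200, 0], [0.6, -107, -53, 200, 0]]]'

```text
time_s: 3.15
eef_pos: [0.5409, 0.1725, 0.2855]
eef_rot: [-0.007, 0.182, 0.983, -0.002]
wrist_force: [-0.9, -0.1, -1.3]
opening: 0.595
grasp_force: 0.0
```

```bash
cat > look.py <<'E'
from h import *
import sys
tag=sys.argv[1]
o,p,M=pose(); print(p.round(4),o["q"],o["opening"])
c=cam("wrist"); im,d=camera("wrist"); cv2.imwrite(f"pics/w{tag}.png",im)
print("cam",(-c[1].T@c[2]).round(3))
for th in ("knob","hole_yellow","peg"):
    for r in outline_of(th,"wrist")[:2]:
        P=world("wrist",d,r["region"],c); print(th,round(r["conf"],2),np.round(r["bbox"]),np.median(P,0).round(3) if len(P) else None)
E
python3 look.py 1; python3 - <<'E'
from h import *
P=np.vstack([world(n,camera(n)[1]) for n in("top","scene")])
for x in np.arange(.15,.66,.05):
    Q=P[(abs(P[:,0]-x)<.02)&(P[:,1]>-.2)&(P[:,1]<.3)&(P[:,2]>.2)]
    A=Q[Q[:,1]<.03]
    print(round(x,2),"right pipe y",np.percentile(A[:,1],[2,50,98]).round(3) if len(A) else None,A[:,2].max().round(3) if len(A) else None,"others y>.03 ymin,zmin",[(Q[Q[:,1]>.03][:,k].min().round(3)) for k in (1,2)] if (Q[:,1]>.03).any() else None)
E
```

```text
[0.5409 0.1725 0.2855] [ 9.96095502e-02  1.13955669e-01  1.49896395e+00  4.41407176e-06
  1.54229884e+00 -1.10423292e+00] 0.5953153227336399
cam [0.479 0.196 0.466]
knob 0.93 [295.  99.  85. 193.] [0.453 0.17  0.053]
knob 0.42 [287.  96. 185. 192.] [0.416 0.171 0.016]
hole_yellow 0.91 [297.  96.  84. 188.] [0.453 0.17  0.053]
peg 0.47 [251. 126.   9.  11.] [0.462 0.108 0.058]
0.15 right pipe y None None others y>.03 ymin,zmin [np.float64(0.297), np.float64(0.32)]
0.2 right pipe y None None others y>.03 ymin,zmin None
0.25 right pipe y [-0.103 -0.08  -0.069] 0.355 others y>.03 ymin,zmin None
0.3 right pipe y [-0.102 -0.078 -0.062] 0.358 others y>.03 ymin,zmin None
0.35 right pipe y [-0.09  -0.062 -0.052] 0.355 others y>.03 ymin,zmin [np.float64(0.097), np.float64(0.673)]
0.4 right pipe y [-0.081 -0.059 -0.044] 0.355 others y>.03 ymin,zmin [np.float64(0.098), np.float64(0.613)]
0.45 right pipe y [-0.089 -0.057 -0.04 ] 0.375 others y>.03 ymin,zmin [np.float64(0.103), np.float64(0.611)]
0.5 right pipe y [-0.066 -0.051 -0.041] 0.355 others y>.03 ymin,zmin [np.float64(0.108), np.float64(0.386)]
0.55 right pipe y [-0.056 -0.039 -0.016] 0.356 others y>.03 ymin,zmin [np.float64(0.107), np.float64(0.338)]
0.6 right pipe y [-0.046 -0.021 -0.008] 0.355 others y>.03 ymin,zmin [np.float64(0.119), np.float64(0.421)]
0.65 right pipe y [-0.038 -0.007  0.002] 0.359 others y>.03 ymin,zmin None
```

View pics/w1.png

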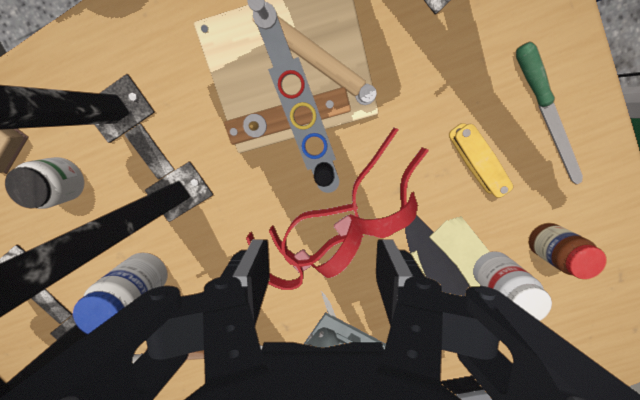

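The wrist view shows the knob top at (324,172), the peg at (254,125), the yellow hole at (303,116), and the grip corridor free.

```bash
python3 - <<'E'
from h import *
im=cv2.imread("pics/w1.png"); c=cam("wrist"); o,p,M=pose(); print(p.round(4))
for n,u,v,h in(("knob",324,172,.095),("peg",254.5,125,.062),("yellow",302.5,116,.053),("pin",262,4,.106),("hinge",367.5,93,.05)): print(n,onplane(c,u,v,h).round(4))
cr=im[60:200,220:380]; cv2.imwrite("pics/w1c.png",cv2.resize(cr,None,fx=4,fy=4,interpolation=cv2.INTER_CUBIC))
K=onplane(c,324,172,.095); 
print("tool delta to knob mm",(M.T@(np.array([K[0],K[1],.060])-p)*1000).round(1)); print(M.round(3))
E
```

```text
[0.5467 0.1731 0.2969]
knob [0.5537 0.1718 0.095 ]
peg [0.4718 0.1091 0.062 ]
yellow [0.4834 0.1694 0.053 ]
pin [0.3646 0.1758 0.106 ]
hinge [0.4868 0.257  0.05  ]
tool delta to knob mm [ -6.1   0.8 236.9]
[[-0.934  0.359  0.005]
 [ 0.359  0.934  0.   ]
 [-0.004  0.002 -1.   ]]
```

View pics/w1c.png

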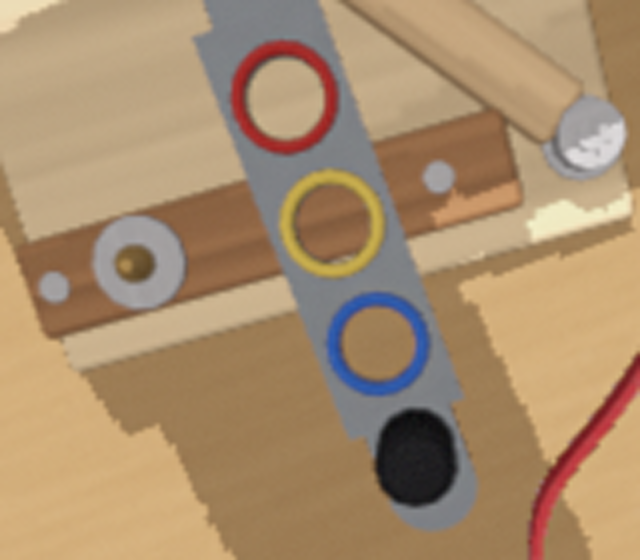

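```bash
cat > rings.py <<'E'
from h import *
def rings(im,c,zr,roi=None):
    hsv=cv2.cvtColor(im,cv2.COLOR_BGR2HSV); out={}
    rng={"yellow":[((24,150,120),(34,255,255))],"blue":[((105,130,80),(125,255,255))],"red":[((0,170,90),(6,255,255)),((174,170,90),(180,255,255))]}
    for n,l in rng.items():
        m=sum(cv2.inRange(hsv,a,b) for a,b in l)
        cn=[k for k in cv2.findContours(m,cv2.RETR_EXTERNAL,cv2.CHAIN_APPROX_NONE)[0] if len(k)>=20]
        g=[]
        for k in cn:
            (u,v),(a,b),_=cv2.fitEllipse(k); P=onplane(c,u,v,zr)
            Q=onplane(c,u+max(a,b)/2,v,zr); r=np.linalg.norm(Q-P)
            if .012<r<.022 and min(a,b)/max(a,b)>.7: g.append((P.round(4),round(r,4),(round(u),round(v))))
        out[n]=g
    return out
E
python3 - <<'E'
from rings import *
o,p,M=pose(); c=cam("wrist"); im,d=camera("wrist"); cv2.imwrite("pics/w2.png",im); o,p2,M=pose(); print(p.round(4),p2.round(4))
for k,v in rings(im,c,.053).items(): print(k,v)
for r in outline_of("peg","wrist")[:2]: print(r["conf"],r["bbox"],onplane(c,*r["bbox"][:2],.06).round(4))
ct=cam("top"); it,_=camera("top")
for k,v in rings(it,ct,.053).items(): print("top",k,v)
E
```

```text
[0.5467 0.1731 0.2969] [0.5465 0.1731 0.2966]
yellow []
blue [(array([0.5126, 0.1689, 0.053 ]), np.float64(0.0159), (310, 138))]
red [(array([0.4327, 0.1696, 0.053 ]), np.float64(0.0163), (287, 77))]
0.49 [250.2, 118.0, 8.5, 9.2] [0.4619 0.1071 0.06  ]
top yellow [(array([0.4731, 0.1716, 0.053 ]), np.float64(0.0152), (321, 225))]
top blue [(array([0.5129, 0.171 , 0.053 ]), np.float64(0.0155), (321, 207))]
top red []
```

>>> move_arm --series '[[[0.6, -2, -2.5, 35, 0], [0.6, -2, -2.5, 70, 0], [0.6, -2, -2.5, 105, 0], [0.6, -2, -2.5, 140, 0], [0.6, -2, -2.5, 170, 0], [0.6, -2, -2.5, 195, 0], [0.6, -2, -2.5, 215, 0], [0.6, -2, -2.5, 228, 0], [0.6, -2, -2.5, 233, 0], [0.6, -2, -2.5, 233, 0]]]'

```text
time_s: 4.43
eef_pos: [0.5459, 0.1699, 0.0604]
eef_rot: [-0.001, 0.182, 0.983, -0.0]
wrist_force: [0.3, -0.3, 0.1]
opening: 0.597
grasp_force: 0.0
```

```bash
python3 - <<'E'
from h import *
im,d=camera("wrist"); cv2.imwrite("pics/w3.png",cv2.resize(im[100:400,120:520],None,fx=1.5,fy=1.5)); o,p,M=pose(); print(p.round(4),o["wrist_force"],o["opening"])
E
```

```text
[0.5468 0.17   0.0616] [ 0.39881704 -0.56573078  0.5599774 ] 0.6010170706912317
```

View pics/w3.png

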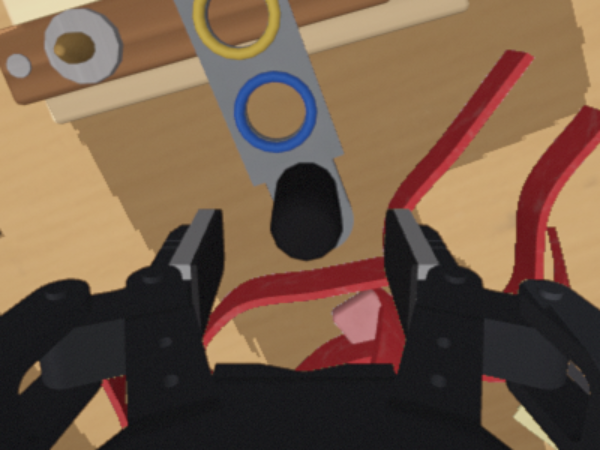

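The knob stands centred between the open pads (crop 305,215), so I'll close.

>>> move_arm --series '[[[0.4, 0, 0, 0, 0], [0.2, 0, 0, 0, 0], [0, 0, 0, 0, 0], [0, 0, 0, 0, 0], [0, 0, 0, 0, 0], [0, 0, 0, 0, 0], [0, 0, 0, -8, 0], [0, 0, 0, -16, 0], [0, 0, 0, -24, 0], [0, 0, 0, -28, 0]]]'

```text
time_s: 5.32
eef_pos: [0.5474, 0.17, 0.091]
eef_rot: [0.001, 0.182, 0.983, 0.0]
wrist_force: [0.9, -0.4, -0.2]
opening: 0.001
grasp_force: 0.0
```

```bash
python3 - <<'E'
from rings import *
c=cam("top"); it,d=camera("top"); o,p,M=pose(); print(p.round(4),o["wrist_force"],o["opening"],o["grasp_force"])
c=cam("wrist"); im,dw=camera("wrist")
print(rings(im,c,.081)); 
P=world("wrist",dw,None,c); Q=P[(abs(P[:,1]-.17)<.015)&(P[:,0]>.42)&(P[:,0]<.53)&(P[:,2]>.03)]; print("arm z",np.median(Q[:,2]).round(4))
peg=np.array([.4617,.108]); hinge=np.array([.4767,.2568])
yj=(peg-hinge)/np.linalg.norm(peg-hinge); xj=np.array([yj[1],-yj[0]]); o0=peg-.06*yj
k=o0-.069*xj+.09*yj; print("goal knob",k,"pin",o0+.11*xj+.012*yj)
dk=k-p[:2]; print("tool shift",(M.T@np.r_[dk,0]*1000).round(1))
E
```

```text
[0.5478 0.1701 0.0915] [ 0.3499328  -0.27944103  1.11926658] -0.0018761078971775325 0.0
{'yellow': [], 'blue': [(array([0.5086, 0.1722, 0.081 ]), np.float64(0.014), (304, 163))], 'red': [(array([0.439 , 0.1728, 0.081 ]), np.float64(0.0152), (257, 44))]}
arm z 0.0553
goal knob [0.52734312 0.07123071] pin [0.35706899 0.16679075]
tool shift [-16.4 -99.6  -0.1]
```

Nothing is held: the opening is 0, so the grip missed. I'll look again.

```bash
python3 - <<'E'
from h import *
o,p,M=pose(); c=cam("wrist"); im,d=camera("wrist"); print(p.round(4),M.round(3))
cv2.imwrite("pics/w4.png",cv2.resize(im[100:400,120:520],None,fx=1.5,fy=1.5)); cv2.imwrite("pics/w4f.png",im)
print("TCP px",proj(c,p),"knob est top px",proj(c,[.5477,.17,.095]),"yellow est",proj(c,[.4727,.1705,.053]), "cam",(-c[1].T@c[2]).round(4), "axis",c[1][2].round(3))
P=world("wrist",d,None,c); Q=P[(P[:,0]>.5)&(P[:,0]<.6)&(abs(P[:,1]-.17)<.03)&(P[:,2]>.06)]
print(len(Q))
S=world("scene",camera("scene")[1]); T=world("top",camera("top")[1])
for n,A in(("s",S),("t",T)):
    A=A[(A[:,0]>.5)&(A[:,0]<.6)&(A[:,1]>.12)&(A[:,1]<.22)&(A[:,2]>.06)&(A[:,2]<.1)]; print(n,len(A),A.mean(0).round(4) if len(A) else "")
E
```

```text
[0.5474 0.1701 0.0907] [[-0.934  0.359  0.003]
 [ 0.359  0.934  0.   ]
 [-0.003  0.001 -1.   ]]
TCP px [324.37488874 227.05182366] knob est top px [324.50950067 230.1774818 ] yellow est [283.77617443 106.13380924] cam [0.482  0.1936 0.2699] axis [ 0.256 -0.097 -0.962]
29476
s 180 [0.5499 0.1768 0.085 ]
t 0
```

View pics/w4.png

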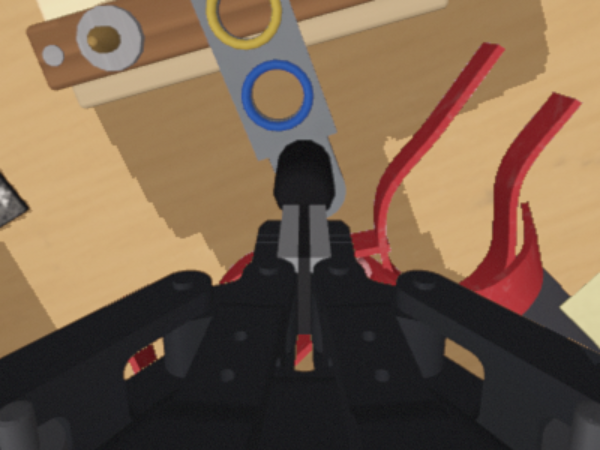

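```bash
python3 - <<'E'
from h import *
c=cam("wrist"); im,d=camera("wrist"); o,p,M=pose(); print(p.round(4),o["opening"])
K,Rm,t=c
for n,u,v in [("knob",322,v) for v in (195,200,205,210,215,220,225,230,234)]+[("padL",313,v) for v in (238,245,255,265,272)]+[("padR",333,v) for v in (238,245,255,265,272)]:
    z=d[v,u]; P=Rm.T@(np.array([(u-K[0,2])/K[0,0]*z,(v-K[1,2])/K[1,1]*z,z])-t); print(n,u,v,im[v,u],P.round(4), "tool",(M.T@(P-p)*1000).round(0))
E
```

```text
[0.5459 0.1699 0.0887] 0.0003404212303051006
knob 322 195 [88 86 84] [0.536  0.1722 0.0534] tool [10. -1. 35.]
knob 322 200 [18 18 18] [0.5357 0.1723 0.0669] tool [10. -1. 22.]
knob 322 205 [22 20 20] [0.5356 0.1724 0.0786] tool [11. -1. 10.]
knob 322 210 [20 16 17] [0.5356 0.1724 0.0885] tool [11. -1.  0.]
knob 322 215 [30 28 31] [0.5373 0.1718 0.0925] tool [ 9. -1. -4.]
knob 322 220 [29 29 30] [0.5393 0.171  0.095 ] tool [ 7. -1. -6.]
knob 322 225 [29 26 28] [0.5422 0.1699 0.0949] tool [ 3. -1. -6.]
knob 322 230 [31 27 27] [0.5452 0.1687 0.0945] tool [ 0. -1. -6.]
knob 322 234 [31 29 32] [0.5479 0.1677 0.0936] tool [-3. -1. -5.]
padL 313 238 [99 96 97] [0.5334 0.1689 0.1327] tool [ 11.  -5. -44.]
padL 313 245 [99 97 98] [0.5334 0.1691 0.1404] tool [ 11.  -5. -52.]
padL 313 255 [98 97 98] [0.5338 0.1692 0.1497] tool [ 11.  -5. -61.]
padL 313 265 [97 95 97] [0.5338 0.1695 0.1583] tool [ 11.  -5. -70.]
padL 313 272 [152 150 151] [0.5342 0.1695 0.1632] tool [ 11.  -5. -74.]
padR 333 238 [99 97 98] [0.5372 0.1773 0.1313] tool [ 11.   4. -43.]
padR 333 245 [97 95 96] [0.5368 0.1771 0.1399] tool [ 11.   3. -51.]
padR 333 255 [97 96 97] [0.5363 0.177  0.1506] tool [ 12.   3. -62.]
padR 333 265 [98 95 97] [0.5365 0.1766 0.1584] tool [ 11.   3. -70.]
padR 333 272 [150 148 149] [0.5374 0.1761 0.1619] tool [ 10.   3. -73.]
```

```bash
python3 - <<'E'
from h import *
o,p,M=pose(); print(p.round(4),o["opening"],o["q"])
for n in("scene","top","wrist"):
    c=cam(n); im,d=camera(n); A=world(n,d,None,c); T=(A-p)@M*1000
    for lab,s in (("centre",(abs(T[:,0])<14)&(abs(T[:,1])<20)),("wide",(abs(T[:,0])<45)&(abs(T[:,1])<60))):
        z=A[s&(A[:,2]>.06)&(A[:,2]<.22),2]
        h=np.histogram(z,np.arange(.06,.221,.01))[0]; print(n,lab,h)
    if n=="scene":
        u,v=proj(c,p+[0,0,.04]); print(u,v); u,v=int(u),int(v)
        cv2.imwrite("pics/s5.png",cv2.resize(im[v-60:v+60,u-75:u+75],None,fx=5,fy=5,interpolation=cv2.INTER_CUBIC)); print("TCP in crop",(proj(c,p)-[u-75,v-60])*5)
E
```

```text
[0.5459 0.1699 0.0887] 0.0003404212303051006 [ 9.41609103e-02  2.89735923e-01  1.70244878e+00  1.79058978e-05
  1.15004070e+00 -1.10986277e+00]
scene centre [26 28 37 87  0  0  1  5  0  0  5 21 15  9  2  3]
scene wide [26 29 37 87  0  0  1  5  0  0  5 26 22 20 17 89]
295.26365647736304 190.25684835262788
TCP in crop [382.3237769  351.14672006]
top centre [0 0 0 0 0 0 0 0 0 0 0 0 0 0 0 0]
top wide [ 0  0  0  0  0  0  0  0  0  0  0  1  3  8 16 90]
wrist centre [ 139  168  271  813    0    0   30  452  652  616 1153 2226  750  306
 1426 1460]
wrist wide [  139   168   271   813     0     0    30   452   652   616  1195  3923
  6550  8849 12857 11997]
```

View pics/s5.png

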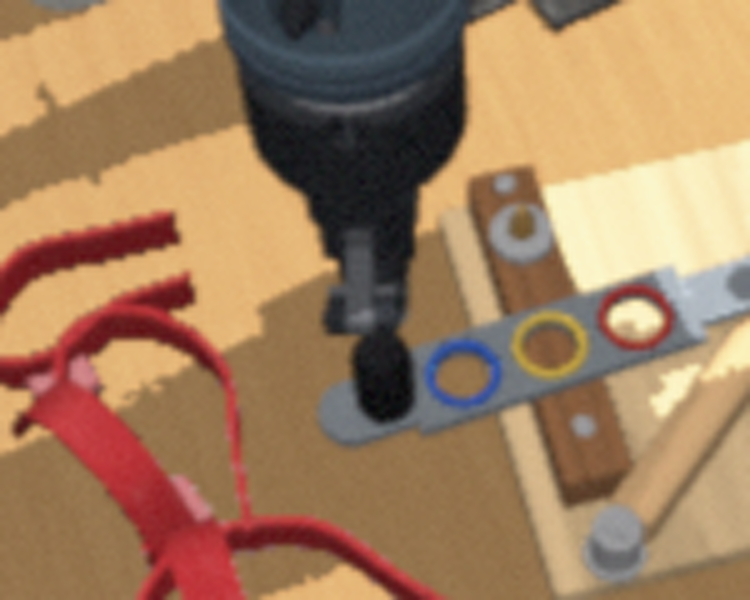

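The scene crop settles it: the shut fingertips hover above the knob at about z 0.13, while the reported TCP is 0.089. The real tips are therefore about 41 mm above the reported TCP, and I'll allow for that. I'll open, then go down about 65 mm.

>>> move_arm --series '[[[0.55, 0, 0, 0, 0], [0.55, 0, 0, 0, 0], [0.55, 0, 0, 0, 0], [0.55, 0, 0, 0, 0], [0.55, 0, 0, 12, 0], [0.55, 0, 0, 24, 0], [0.55, 0, 0, 36, 0], [0.55, 0, 0, 48, 0], [0.55, 0, 0, 57, 0], [0.55, 0, 0, 57, 0]]]'

```text
time_s: 6.6
eef_pos: [0.5439, 0.1696, 0.0287]
eef_rot: [-0.003, 0.182, 0.983, -0.001]
wrist_force: [-1.0, -0.5, 0.0]
opening: 0.552
grasp_force: 0.0
```

```bash
cat > tip.py <<'E'
from h import *
o,p,M=pose(); c=cam("wrist"); im,d=camera("wrist"); print(p.round(4),o["opening"],o["wrist_force"],o["grasp_force"],o["time_s"])
A=world("wrist",d,None,c); T=(A-p)@M*1000
for lab,lo,hi in(("L",-50,-14),("mid",-12,12),("R",14,50)):
    s=(T[:,0]>4)&(T[:,0]<16)&(T[:,1]>lo)&(T[:,1]<hi)&(A[:,2]>.056)&(A[:,2]<.15)
    print(lab,s.sum(),np.percentile(A[s,2],[0,1,3,10]).round(4) if s.any() else "",np.median(T[s,1]).round(1) if s.any() else "")
E
python3 tip.py
```

```text
[0.5439 0.1696 0.0287] 0.5524609076272182 [-0.95517933 -0.53792425  0.04078724] 0.0 6.6
L 5162 [0.0566 0.0744 0.0782 0.0888] -37.3
mid 4932 [0.056  0.0577 0.0615 0.0722] 0.1
R 6645 [0.0673 0.0747 0.0797 0.0924] 42.6
```

>>> move_arm --series '[[[0.55, 0, 0, 5, 0], [0.55, 0, 0, 9, 0], [0.4, 0, 0, 9, 0], [0.2, 0, 0, 9, 0], [0, 0, 0, 9, 0], [0, 0, 0, 9, 0], [0, 0, 0, 9, 0], [0, 0, 0, 9, 0], [0, 0, 0, 9, 0], [0, 0, 0, 9, 0]]]'

```text
time_s: 7.48
eef_pos: [0.5463, 0.1699, 0.0231]
eef_rot: [0.0, 0.182, 0.983, 0.0]
wrist_force: [-0.5, -0.7, -0.2]
opening: 0.281
grasp_force: 58.8
```

```bash
python3 tip.py
```

```text
[0.5463 0.1699 0.0231] 0.2808378890254342 [-0.46633727 -0.7062489  -0.17817377] 58.7778142048046 7.4833
L 8731 [0.0641 0.07   0.0768 0.0977] -40.9
mid 7156 [0.056  0.0583 0.0623 0.0737] -0.6
R 9108 [0.0645 0.0717 0.0799 0.1054] 40.6
```

The knob is held at 59 N. Now I'll lift it 28 mm.

>>> move_arm --series '[[[0, 0, 0, -4, 0], [0, 0, 0, -8, 0], [0, 0, 0, -12, 0], [0, 0, 0, -16, 0], [0, 0, 0, -20, 0], [0, 0, 0, -24, 0], [0, 0, 0, -28, 0], [0, 0, 0, -28, 0], [0, 0, 0, -28, 0], [0, 0, 0, -28, 0]]]'

```text
time_s: 8.37
eef_pos: [0.5464, 0.1698, 0.051]
eef_rot: [0.0, 0.182, 0.983, -0.0]
wrist_force: [0.5, -1.4, -1.4]
opening: 0.28
grasp_force: 59.0
```

```bash
cat > st.py <<'E'
from rings import *
import sys
z=float(sys.argv[1])
o,p,M=pose(); print(p.round(4),o["wrist_force"],o["opening"],o["grasp_force"],o["time_s"])
for n in("top","wrist"):
    c=cam(n); im,d=camera(n); cv2.imwrite("pics/last_%s.png"%n,im)
    for k,v in rings(im,c,z).items():
        for P,r,uv in v:
            a=world(n,d,None,c); s=abs(np.linalg.norm(a[:,:2]-P[:2],axis=1)-.0155)<.002
            print(n,k,P,r,uv,"z",np.median(a[s&(a[:,2]>.03),2]).round(4))
peg=np.array([.4617,.108]); hinge=np.array([.4767,.2568])
yj=(peg-hinge)/np.linalg.norm(peg-hinge); xj=np.array([yj[1],-yj[0]]); o0=peg-.06*yj
k=o0-.069*xj+.09*yj; print("goal knob",k.round(4),"tool shift",(M.T@np.r_[k-p[:2],0]*1000).round(1))
E
python3 st.py .081
```

```text
[0.5464 0.1698 0.051 ] [ 0.51691408 -1.42354386 -1.35491349] 0.2801333749164915 58.993400861509144 8.3667
top yellow [0.4731 0.1706 0.081 ] 0.015 (322, 225) z 0.08
top blue [0.513  0.1704 0.081 ] 0.0146 (322, 206) z 0.4316
wrist blue [0.5122 0.1686 0.081 ] 0.016 (297, 188) z 0.1636
wrist red [0.4343 0.1692 0.081 ] 0.0158 (228, 20) z 0.0795
goal knob [0.5273 0.0712] tool shift [-17.5 -98.9   0. ]
```

>>> move_arm --series '[[[0, -4, -10, 0, 0.05], [0, -7, -20, 0, 0.1], [0, -10, -30, 0, 0.15], [0, -13, -40, 0, 0.2], [0, -15, -50, 0, 0.25], [0, -16, -59, 0, 0.3], [0, -17, -69, 0, 0.35], [0, -18, -79, 0, 0.4], [0, -18, -89, 0, 0.45], [0, -17.5, -99, 0, 0.497]]]'

```text
time_s: 9.3
eef_pos: [0.5268, 0.0708, 0.0508]
eef_rot: [-0.0, 0.42, 0.908, 0.0]
wrist_force: [-1.0, 0.8, -2.0]
opening: 0.28
grasp_force: 59.0
```

```bash
python3 - <<'E'
from h import *
camera("top");camera("top");camera("top")
E
python3 st.py .081; python3 - <<'E'
import cv2
im=cv2.imread("pics/last_wrist.png"); cv2.imwrite("pics/w6.png",im)
E
```

```text
[0.5272 0.071  0.051 ] [-0.22611071 -0.06752785 -0.66777917] 0.2824036843926881 59.034732109867036 9.45
top yellow [0.4631 0.1073 0.081 ] 0.0147 (352, 229) z 0.0821
top red [0.4274 0.127  0.081 ] 0.0146 (343, 247) z 0.5054
top red [0.4278 0.127  0.081 ] 0.0149 (343, 246) z 0.5054
wrist blue [0.4972 0.0861 0.081 ] 0.0159 (297, 188) z 0.1639
wrist red [0.429  0.1238 0.081 ] 0.0158 (229, 20) z 0.0795
goal knob [0.5273 0.0712] tool shift [0.1 0.3 0. ]
```

View pics/w6.png

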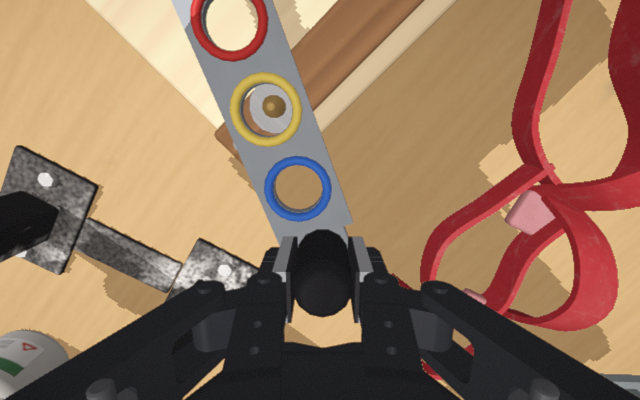

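The wrist view shows the brass peg (273,105) through the yellow hole (266,109). Next I'll work out the offset.

```bash
python3 - <<'E'
from h import *
c=cam("wrist"); o,p,M=pose()
h=onplane(c,266,109,.0805); g=onplane(c,273.5,104.5,.064); k=onplane(c,271,108,.047)
print("hole",h.round(4),"pegtip",g.round(4),"collar",k.round(4),"tip-hole tool mm",(M.T@(g-h)*1000).round(1))
E
```

```text
hole [0.463  0.1056 0.0805] pegtip [0.4624 0.1079 0.064 ] collar [0.4606 0.1041 0.047 ] tip-hole tool mm [ 2.1  1.1 16.5]
```

>>> move_arm --series '[[[0, 1, 0.5, 4, 0], [0, 1, 0.5, 8, 0], [0, 1, 0.5, 12, 0], [0, 1, 0.5, 16, 0], [0, 1, 0.5, 20, 0], [0, 1, 0.5, 24, 0], [0, 1, 0.5, 27, 0], [0, 1, 0.5, 28, 0], [0, 1, 0.5, 28, 0], [0, 1, 0.5, 28, 0]]]'

```text
time_s: 10.38
eef_pos: [0.5269, 0.0723, 0.0232]
eef_rot: [-0.0, 0.419, 0.908, 0.0]
wrist_force: [0.1, -0.4, -0.5]
opening: 0.282
grasp_force: 59.3
```

```bash
python3 st.py .053; python3 - <<'E'
import cv2
im=cv2.imread("pics/last_wrist.png"); cv2.imwrite("pics/w7.png",im[0:300,150:450])
E
```

```text
[0.5269 0.0723 0.0232] [ 0.05356771 -0.41664879 -0.52408541] 0.2817630506654603 59.30491756182164 10.3833
top yellow [0.4627 0.1093 0.053 ] 0.0146 (350, 230) z 0.4685
top red [0.4272 0.1278 0.053 ] 0.0146 (341, 246) z 0.4864
wrist blue [0.4968 0.0868 0.053 ] 0.0161 (297, 189) z 0.1353
wrist red [0.4272 0.1251 0.053 ] 0.0158 (226, 18) z 0.0539
goal knob [0.5273 0.0712] tool shift [-1.1 -0.4 -0. ]
```

View pics/w7.png

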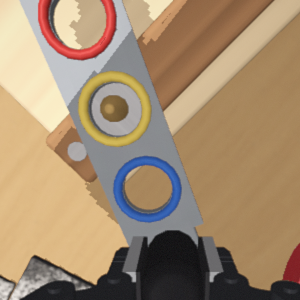

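The peg stands in the middle of the yellow hole and the arm is down (top at about 0.053). I'll release and go straight up.

>>> move_arm --series '[[[0.3, 0, 0, 0, 0], [0.5, 0, 0, 0, 0], [0.6, 0, 0, 0, 0], [0.6, 0, 0, 0, 0], [0.6, 0, 0, 0, 0], [0.6, 0, 0, -10, 0], [0.6, 0, 0, -30, 0], [0.6, 0, 0, -60, 0], [0.6, 0, 0, -95, 0], [0.6, 0, 0, -130, 0]]]'

```text
time_s: 11.32
eef_pos: [0.5262, 0.0724, 0.1547]
eef_rot: [-0.0, 0.419, 0.908, -0.0]
wrist_force: [0.6, -0.7, 0.3]
opening: 0.604
grasp_force: 0.0
```

>>> move_arm --series '[[[0.6, 0, 0, -20, 0], [0.6, 0, 0, -40, 0], [0.6, 0, 0, -60, 0], [0.6, 0, 0, -80, 0], [0.6, 0, 0, -80, 0], [0.6, 0, 0, -80, 0], [0.6, 0, 0, -80, 0], [0.6, 0, 0, -80, 0], [0.6, 0, 0, -80, 0], [0.6, 0, 0, -80, 0]]]'

```text
time_s: 12.15
eef_pos: [0.5262, 0.0724, 0.2319]
eef_rot: [-0.001, 0.419, 0.908, -0.0]
wrist_force: [-0.7, 0.3, 0.1]
opening: 0.601
grasp_force: 0.0
```

```bash
python3 st.py .053; python3 - <<'E'
from h import *
c=cam("wrist"); im,d=camera("wrist"); A=world("wrist",d,None,c)
for n,P in(("red/pin side",(.428,.128)),("blue",(.497,.088))):
    r=np.linalg.norm(A[:,:2]-P,axis=1); z=A[(r>.0125)&(r<.018)&(A[:,2]>.04),2]; print(n,np.median(z).round(4))
k=A[(abs(A[:,0]-.527)<.02)&(abs(A[:,1]-.072)<.02)&(A[:,2]>.085)&(A[:,2]<.11)]; print("knob",k.mean(0).round(4),k[:,2].max())
E
```

```text
[0.5262 0.0724 0.2319] [-0.69865566  0.28654318  0.06413485] 0.6012671657093275 0.0 12.15
top yellow [0.4624 0.1084 0.053 ] 0.0155 (350, 230) z 0.6415
top blue [0.4973 0.0886 0.053 ] 0.0153 (359, 214) z 0.6172
top red [0.4273 0.1277 0.053 ] 0.0145 (341, 246) z 0.6312
wrist blue [0.4971 0.0866 0.053 ] 0.0158 (312, 144) z 0.3518
wrist red [0.4271 0.1254 0.053 ] 0.0164 (285, 72) z 0.054
goal knob [0.5273 0.0712] tool shift [-1.6  0.1 -0. ]
red/pin side 0.0536
blue 0.3556
knob [0.5268 0.0708 0.093 ] 0.09641964957506927
```

The arm is flat and down, the yellow hole is on the peg, and the gripper is clear.

```bash
python3 -c "
from bench import order
print(order.hand_in())"
```

```text
the job is handed in; nothing more can be done
None
```

The yellow-ringed hole is over the brass peg with the arm flat and fully down, the knob is released and the gripper is clear, and the job was handed in at about 12 s; the first grip closed above the knob because the fingertips sit about 41 mm higher than the reported TCP, and the second grip held.

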